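# Put the drive away in the push-to-open drawer

## Task

Put the finned aluminium drive away in the handleless drawer unit: gently press the drawer front in until its touch latch lets go and the drawer springs ajar, pull the drawer out, and lay the drive flat in the empty tray without dropping it. Then gently push the drawer home until the latch catches again and it stays shut, leaving everything else on the bench where it is.

Things in the scene. Friction and masses are not known exactly. Their poses are not given: they have to be found in the camera images.
- unit: light grey carcass of a handleless one-drawer bench unit, 340 (y) x 280 (x) x 92 (z) mm, fixed to the bench. Origin: on the bench below the middle of the carcass's front edge; x points into the unit (away from the robot at yaw 0), y left, z up. Small stock up to 55 mm high stands on its rear third.
- drawer (a joint): how far the drawer is out, m: 0 = latched shut, grows along the unit's -x, stop at 0.150. Pushing it shut takes 2 N until 0.045, then 4 rising to 10 N against the ejector; the push-push latch catches only about 3 mm past 0, just before the firm stop at 3.5 to 4 mm; let it back to 0. Let go sooner, it springs out. Feel for the stop at 13 to 15 N; over 20 N there breaks the latch.
- front (a point): where the outer face of the drawer front should be, mid-width, 62 mm above the bench; axes as unit, facing -x. Set by screws, it is really up to 4 mm nearer or farther: feel for it. Press squarely inward: the ejector resists with 9 to 11 N, the latch lets go after 3.5 mm, a firm stop follows at 4 to 5 mm (13 to 15 N). Let go, and it springs out to about 0.055.
- front_edge (a point): middle of the top edge of the drawer front (also up to 4 mm off along x), a pale panel with a wooden top edge, 336 mm wide, 14 mm thick, 4 to 92 mm above the bench, its back about 8 mm clear of the carcass when latched. Once ajar, pinch or hook it from above: behind it the drawer is open, its sides reach 58 mm, the empty tray 40 mm, the stocked tray 53 mm above the bench.
- drive: the drive to put away: a disk in a finned aluminium enclosure, 108 (x) x 36 (y) x 14 (z) mm, about 0.11 kg, black end caps, lying flat on the blue mat, in front of the drawer unit, to its left or right. Origin: centre of its underside; x along its length, z up.
- tray_empty: the empty one of two black lift-out trays side by side in the drawer (it may be the left or the right one), 170 (x) x 147 (y) x 22 (z) mm outside, walls and floor 3 mm, inside 164 x 141 mm. It rides with the drawer. Origin: centre of its underside, 18 mm above the bench; axes as unit. With the drawer shut its middle is 80 mm behind the carcass's front edge.
- tray_full: the other tray, same size, holding green memory modules on black foam (up to 35 mm above its underside). Origin: centre of its underside; axes as unit.
- fan: laptop blower, black plastic, 70 x 66 x 12 mm, with copper fins at its +x end; loose. Lies on the blue mat on the other side of the drawer unit from the drive. Origin: centre of the underside of the black housing.
- screwdriver: screwdriver with a blue handle, 170 mm long, lying to the left of the drawer unit; loose. Origin: middle of its length, on the bench.
- hard_disk: 2.5-inch hard disk, 100 x 70 x 9.5 mm, silver with a white label, lying to the right of the drawer unit; loose. Origin: centre of its underside.
- memory_stick: green memory module, 68 x 30 x 4 mm, lying to the right of the drawer unit; loose. Origin: centre of its underside.
Not all that is in view belongs to the job. What is shaped like the drive but brown, pink or turquoise is not meant.

How it is judged:
By the outcome, as a careful person would: the job done as asked, in the order asked, and still so for the second after the job is handed in, with the robot touching nothing.
It also fails if it takes over 72 s, if anything falls off the work surface, if the arm or the gripper's body presses on something with over 40 N, if the wrist force passes 120 N, or if a joint passes its speed limit or range.

## Robot

A 6-joint arm with a two-finger parallel gripper is mounted at the origin on the work surface. World frame = base frame: x ahead of the robot, y to its left, z up, the work surface at z = 0. Lengths are in m, angles in rad, forces in N, time in s.
With the tool pointing down it reaches from about 0.4 to 0.825 m from the base axis. Payload 7 kg.
Tool frame: the origin (TCP) lies between the finger pads; the fingertips stand 14 mm ahead of it and the grasp point (between the pads) lies 5 mm behind it; z points along the fingers, y is the line along which they close (so a half turn about z gives the same grasp; the last joint's range is limited). The gripper opens to 88 mm and grips with 3 to 60 N. Pads are 19 mm wide; open, the fingers measure 130 mm over their backs; the gripper's body (78 mm by 193 mm) begins 47 mm behind the grasp point.
Start: joints at [-1.058, 0.359, 0.012, 0, -1.224, -0.288], TCP at [0.15, -0.658, 0.241] pointing down, gripper open.
Joint ranges: [-3.07, 3.07], [-1.43, 2.12], [-1.02, 1.25], [-3.03, 1.67], [-3.05, -0], [-3.03, 3.03]. Speed limits (rad/s): [2.39, 2.39, 3.01, 3.14, 3.14, 3.14].

## Interface

Orientations are given as a rotation vector (axis times angle).
In Python, from rig import bot gives the robot as it stands.
- The arm moves only by the tool drive_tool, never from a script. Its argument "moves" is a list of rows, each a list of 6 numbers: the shift along the tool's x, y, z in cm, then the turn, a rotation vector about the tool's x, y, z in degrees. In form: [[tx, ty, tz, rx, ry, rz], ...]. A call has 1 to 12 rows; each row shifts and turns the commanded pose from where the row before left it, along the tool's axes as they then stand; what a row does not reach is not made up. A row lasts 1/12 s, in which the tool goes at most 41.7 mm and 7.16 degrees, less where a joint would pass 70% of its speed; a pose out of reach is approached as far as the arm can. A call is refused whole if a number of a shift passes 4.17 or a number of a turn 7.16, either way. A call with a gripper value outside its range is refused whole. "fingers" is the opening, from 0 (shut) to 1 (fully open), set as the call begins (left out, the last holds). The fingers move at their own pace and stop on an object; "grip_force" is the grip in N (left out, the last holds). Time passes only in rows, so rows that do not move let the fingers close. It gives the time, the measured TCP pose, the force, the opening and the grip force at its end, in the units of the state.
- bot.observe(): the state, without advancing time (a new reading comes with each control period).
- bot.camera(name): name is "side" or "top"; returns the picture (420x560x3 uint8, blue, green, red); there is no depth.
- bot.get_calibration(name): a dict with "fx", "fy", "cx", "cy" (pixels), "k1" (the pictures are not rectified: a ray, as slopes to the right and down, at radius r is drawn at 1 + k1 r^2 times it, then the intrinsics apply), "world_to_cam" (4x4, takes a point from world to camera coordinates). Camera axes: x right, y down, z forward; pixel columns grow to the right and rows downward; lengths in m; the calibration is good to about 2 mm. A picture is of the moment at which its call begins. get_calibration takes no time and is no camera call.
- bot.finish_job(): hands the job in; it is judged then, once.
The state is a dict: "clock": time; "qpos": joint angles; "joint_vel": joint speeds; "joint_torque": joint torques, N m; "tcp_pos": TCP position; "orientation": TCP orientation; "wrist_force": force on the tool from outside, world axes, zero at the start; "torque": the same for the moment, N m; "width": finger opening in m; "grip_force": force on a finger pad.
Only numpy, scipy, OpenCV 4.12 (cv2) and the standard library are available. Lean on these libraries where they do the work, as an engineer would, in place of code of your own. Each camera call takes 0.05 s, during which the arm holds its last target. There are 200 camera calls.

## Working session

There is one attempt and no reset: what is moved stays moved. The work goes in short steps, Python scripts to look and compute and a tool call to move; the robot and the scene stay as the last step left them, time stands still between calls to the robot, and variables do not carry over. Pictures are saved under pics/ and viewed, at most 10 in all, crops included, and the job is handed in when it is done.

Besides the shell and the picture viewer there is one more tool, called after ">>>" as name([rows], argument=value, ...), one row to a line, values as JSON. drive_tool: Moves the arm, as the interface text tells. Its arguments: {"type":"object","properties":{"moves":{"type":"array"},"fingers":{"type":"number"},"grip_force":{"type":"number"}},"required":["moves"]}

```bash
ls; mkdir -p pics; cat > h.py <<'E'
import numpy as np, cv2
from rig import bot
from scipy.spatial.transform import Rotation as R
def ray(name,u,v):
    c=bot.get_calibration(name); k=c["k1"]
    x=np.array([(u-c["cx"])/c["fx"],(v-c["cy"])/c["fy"]]); s=x.copy()
    for _ in range(20): s=x/(1+k*(s@s))
    T=np.array(c["world_to_cam"]); d=T[:3,:3].T@np.array([s[0],s[1],1]); o=-T[:3,:3].T@T[:3,3]
    return o,d
def at(name,u,v,z):
    o,d=ray(name,u,v); return (o+d*(z-o[2])/d[2])
def px(name,p):
    c=bot.get_calibration(name); T=np.array(c["world_to_cam"]); q=T[:3,:3]@np.array(p)+T[:3,3]; s=q[:2]/q[2]; s=s*(1+c["k1"]*(s@s))
    return np.array([c["fx"]*s[0]+c["cx"],c["fy"]*s[1]+c["cy"]])
E
python3 - <<'E'
from h import *
a=bot.camera("top");b=bot.camera("side")
cv2.imwrite("pics/top0.png",a);cv2.imwrite("pics/side0.png",b)
for n in("top","side"):
    c=bot.get_calibration(n);print(n,c["fx"],c["k1"]);o,d=ray(n,280,210);print(o,d)
s=bot.observe();print(s)
print(R.from_rotvec(s["orientation"]).as_matrix().round(3))
E
```

```text
pics
top 472.346880719308 -0.1244363132423472
[ 0.48872146 -0.11102549  1.31442857] [ 0.0581012  -0.01304954 -0.99830015]
side 417.7131555764152 -0.09013726548940086
[0.01404287 0.74245238 0.91374768] [ 0.41597309 -0.65127858 -0.63470562]
{'clock': 0.1, 'qpos': array([-1.05788006e+00,  3.59311996e-01,  1.11377070e-02, -3.36014869e-04,
       -1.22412700e+00, -2.88105159e-01]), 'joint_vel': array([-0.00228205, -0.00129171,  0.00100797,  0.00070666, -0.00057246,
        0.00013246]), 'joint_torque': array([ 7.39514253e-04, -5.84163952e+01,  2.93754905e+01,  7.01554924e+00,
        1.02600738e-02, -7.24478900e-05]), 'tcp_pos': array([ 0.15035676, -0.6575912 ,  0.23970798]), 'orientation': array([ 3.52177450e-01, -3.12149182e+00, -2.37017558e-03]), 'wrist_force': array([ 0.15585965, -0.96808965, -0.41402078]), 'torque': array([-0.00583253, -0.01390455, -0.00570099]), 'grip_force': 0.0, 'width': 0.08793426797592696}
[[-0.975 -0.223 -0.   ]
 [-0.223  0.975  0.001]
 [ 0.     0.002 -1.   ]]
```

View pics/top0.png

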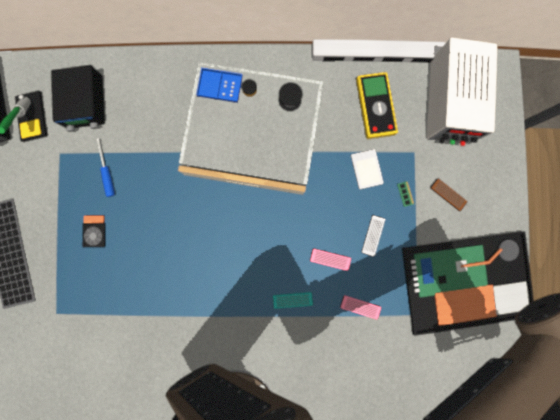

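View pics/side0.png

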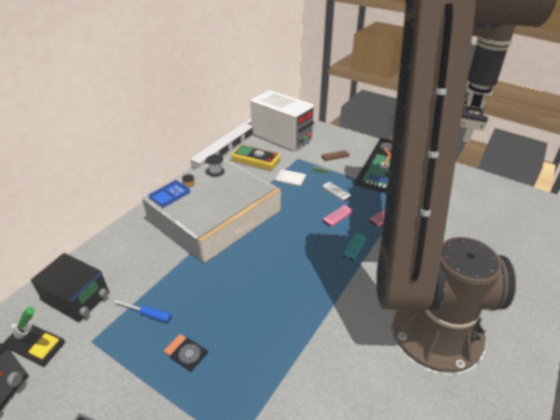

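Top view: the unit has its front edge running from (180,172) to (306,187). Things shaped like the drive are silver at (373,235), pink at (330,259) and (361,307), turquoise at (293,300) and brown at (448,194). I choose the silver one at (373,235) and will check it in a crop.

```bash
python3 - <<'E'
from h import *
a=cv2.imread("pics/top0.png")
A=cv2.resize(a[150:200,170:320],None,fx=5,fy=5,interpolation=cv2.INTER_CUBIC)
B=cv2.resize(a[205:275,300:400],None,fx=5,fy=5,interpolation=cv2.INTER_CUBIC)
C=np.zeros((250+350,750,3),np.uint8);C[:250]=A;C[250:,:500]=B
cv2.imwrite("pics/crop0.png",C)
E
```

```text
(no output)
```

View pics/crop0.png

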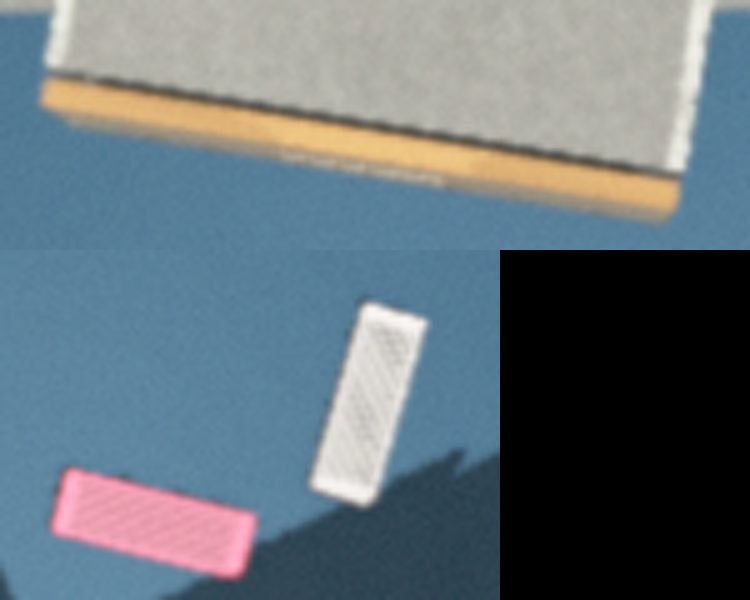

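```bash
python3 - <<'E'
from h import *
P=[at("top",u,v,.014) for u,v in [(373,215.4),(385.6,219),(374.4,256),(362,252.4)]]
for p in P: print(p.round(4))
print("ctr",np.mean(P,0).round(4),[np.linalg.norm(P[i]-P[(i+1)%4]).round(4) for i in range(4)])
l=P[0]+P[1]-P[2]-P[3];print("yaw",np.degrees(np.arctan2(l[1],l[0])))
w=P[0]+P[3]-P[1]-P[2];print("wyaw",np.degrees(np.arctan2(w[1],w[0]))-90)
f=lambda x,y:(170+x/5,150+y/5)
print("wood")
for q in [(43,80),(40,104),(682,178),(678,208),(50,70),(686,170)]: print(at("top",*f(*q),.092).round(4))
for q in [(199,66),(322,82)]: print(at("top",*q,.092).round(4))
E
```

```text
[ 0.5489 -0.3859  0.014 ]
[ 0.5388 -0.4212  0.014 ]
[ 0.4367 -0.3884  0.014 ]
[ 0.4468 -0.354   0.014 ]
ctr [ 0.4928 -0.3874  0.014 ] [np.float64(0.0367), np.float64(0.1073), np.float64(0.0359), np.float64(0.107)]
yaw -17.569880110799485
wyaw -16.1993346209333
wood
[0.6759 0.1386 0.092 ]
[0.6632 0.14   0.092 ]
[ 0.6234 -0.1959  0.092 ]
[ 0.6077 -0.1937  0.092 ]
[0.6811 0.135  0.092 ]
[ 0.6276 -0.198   0.092 ]
[0.9472 0.0892 0.092 ]
[ 0.9016 -0.24    0.092 ]
```

>>> drive_tool([
  [0, 0, 0, 0, 0, 5.5],
  [0, 0, 0, 0, 0, 5.5],
  [0, 0, 0, 0, 0, 5.5],
  [0, 0, 0, 0, 0, 5.5],
  [-1.66, 3.49, 0, 0, 0, 0],
  [-1.66, 3.49, 0, 0, 0, 0],
  [-1.66, 3.49, 0, 0, 0, 0],
  [-1.66, 3.49, 0, 0, 0, 0],
  [-1.66, 3.49, 0, 0, 0, 0],
  [-1.66, 3.49, 0, 0, 0, 0],
  [-1.66, 3.49, 0, 0, 0, 0],
  [-1.66, 3.49, 0, 0, 0, 0],
], fingers=0)

```text
clock: 1.1
tcp_pos: [0.3263, -0.4016, 0.2404]
orientation: [-0.25, -3.131, -0.0]
wrist_force: [0.4, -1.5, 0.2]
width: 0.0133
grip_force: 0.0
```

>>> drive_tool([
  [-1.66, 3.49, 0, 0, 0, 0],
  [-1.66, 3.49, 0, 0, 0, 0],
  [-1.66, 3.49, 0, 0, 0, 0],
  [-1.66, 3.49, 0, 0, 0, 0],
  [-1.66, 3.49, 0, 0, 0, 0],
  [-1.66, 3.49, 0, 0, 0, 0],
  [-1.66, 3.49, 1, 0, 0, 0],
  [-1.66, 3.49, 2, 0, 0, 0],
  [-1.66, 3.49, 2, 0, 0, 0],
  [-1.66, 3.49, 2, 0, 0, 0],
  [-1.66, 3.49, 2, 0, 0, 0],
  [-1.66, 3.49, 2, 0, 0, 0],
])

```text
clock: 2.1
tcp_pos: [0.5847, -0.0265, 0.1337]
orientation: [-0.249, -3.132, 0.0]
wrist_force: [0.2, -0.6, 0.9]
width: 0.0004
grip_force: 0.0
```

>>> drive_tool([
  [0, 0, 2, 0, 0, 0],
  [0, 0, 2, 0, 0, 0],
  [0, 0, 2, 0, 0, 0],
  [-1.2, 0, 0, 0, -4, 0],
  [-0.8, 0, 0, 0, 0, 0],
  [-0.5, 0, 0, 0, 0, 0],
  [-0.2, 0, 0, 0, 0, 0],
  [0, 0, 0, 0, 0, 0],
], grip_force=20)

```text
clock: 2.77
tcp_pos: [0.6121, -0.0324, 0.0766]
orientation: [0.245, 3.061, -0.008]
wrist_force: [-0.4, 0.6, -0.9]
width: 0.0
grip_force: 0.0
```

```bash
python3 - <<'E'
from h import *
s=bot.observe();M=R.from_rotvec(s["orientation"]).as_matrix();print(s["tcp_pos"],M.round(3),s["wrist_force"])
b=bot.camera("side");t=bot.camera("top")
cv2.imwrite("pics/pre.png",np.hstack([cv2.resize(b[150:300,130:330],(600,450)) ,np.zeros((450,10,3),np.uint8)])) 
xu=np.array([np.cos(np.radians(9)),-np.sin(np.radians(9))]);print(s["tcp_pos"][:2]@xu)
E
```

```text
[ 0.61213557 -0.03243279  0.07662576] [[-0.985  0.159  0.07 ]
 [ 0.158  0.987 -0.011]
 [-0.07   0.001 -0.998]] [-0.37205514  0.61858808 -0.92022309]
0.609672772234761
```

View pics/pre.png

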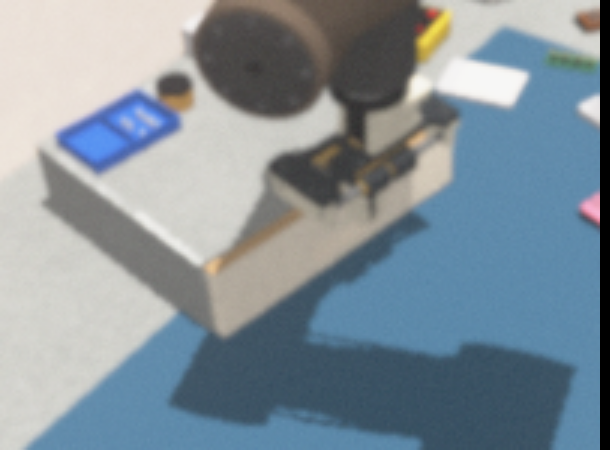

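The side view shows the closed fingers just in front of the panel, near (375,190) in the crop, at mid-width and clear of it. I'll feel forward from here.

>>> drive_tool([
  [-0.2, 0, 0, 0, 0, 0],
  [-0.2, 0, 0, 0, 0, 0],
  [-0.2, 0, 0, 0, 0, 0],
  [-0.1, 0, 0, 0, 0, 0],
])

```text
clock: 3.2
tcp_pos: [0.6181, -0.0336, 0.0765]
orientation: [0.244, 3.062, -0.008]
wrist_force: [1.1, -0.5, 0.4]
width: 0.0006
grip_force: 0.0
```

>>> drive_tool([
  [-0.1, 0, 0, 0, 0, 0],
  [-0.1, 0, 0, 0, 0, 0],
])

```text
clock: 3.37
tcp_pos: [0.6198, -0.0339, 0.0765]
orientation: [0.244, 3.062, -0.009]
wrist_force: [-0.6, -0.6, -0.3]
width: 0.0009
grip_force: 0.0
```

>>> drive_tool([
  [-0.1, 0, 0, 0, 0, 0],
  [-0.1, 0, 0, 0, 0, 0],
])

```text
clock: 3.53
tcp_pos: [0.6217, -0.0342, 0.0766]
orientation: [0.244, 3.062, -0.009]
wrist_force: [-0.4, -0.5, 0.3]
width: 0.0004
grip_force: 0.0
```

>>> drive_tool([
  [-0.1, 0, 0, 0, 0, 0],
  [-0.1, 0, 0, 0, 0, 0],
])

```text
clock: 3.7
tcp_pos: [0.6226, -0.0345, 0.0765]
orientation: [0.245, 3.064, -0.009]
wrist_force: [-7.8, 3.9, 4.4]
width: 0.0007
grip_force: 3.7
```

>>> drive_tool([
  [-0.1, 0, 0, 0, 0, 0],
])

```text
clock: 3.78
tcp_pos: [0.623, -0.0345, 0.0765]
orientation: [0.245, 3.065, -0.009]
wrist_force: [-9.6, 4.7, 6.8]
width: 0.0005
grip_force: 4.8
```

>>> drive_tool([
  [-0.1, 0, 0, 0, 0, 0],
])

```text
clock: 3.87
tcp_pos: [0.6235, -0.0346, 0.0765]
orientation: [0.245, 3.066, -0.009]
wrist_force: [-8.7, 4.8, 6.5]
width: 0.0008
grip_force: 4.8
```

>>> drive_tool([
  [-0.1, 0, 0, 0, 0, 0],
])

```text
clock: 3.95
tcp_pos: [0.6244, -0.0348, 0.0765]
orientation: [0.245, 3.066, -0.009]
wrist_force: [-9.5, 4.4, 6.0]
width: 0.0004
grip_force: 4.9
```

>>> drive_tool([
  [-0.1, 0, 0, 0, 0, 0],
])

```text
clock: 4.03
tcp_pos: [0.625, -0.0349, 0.0765]
orientation: [0.246, 3.067, -0.009]
wrist_force: [-10.7, 6.0, 7.0]
width: 0.0006
grip_force: 5.9
```

>>> drive_tool([
  [-0.1, 0, 0, 0, 0, 0],
])

```text
clock: 4.12
tcp_pos: [0.6257, -0.035, 0.0765]
orientation: [0.246, 3.067, -0.009]
wrist_force: [-11.7, 6.3, 8.0]
width: -0.0
grip_force: 6.3
```

>>> drive_tool([
  [-0.08, 0, 0, 0, 0, 0],
])

```text
clock: 4.2
tcp_pos: [0.6264, -0.0351, 0.0765]
orientation: [0.246, 3.068, -0.009]
wrist_force: [-11.7, 6.4, 7.5]
width: 0.0003
grip_force: 6.2
```

>>> drive_tool([
  [-0.05, 0, 0, 0, 0, 0],
])

```text
clock: 4.28
tcp_pos: [0.6269, -0.0352, 0.0766]
orientation: [0.246, 3.067, -0.009]
wrist_force: [-11.0, 6.0, 7.7]
width: 0.0004
grip_force: 6.0
```

>>> drive_tool([
  [-0.06, 0, 0, 0, 0, 0],
])

```text
clock: 4.37
tcp_pos: [0.6271, -0.0353, 0.0765]
orientation: [0.246, 3.068, -0.009]
wrist_force: [-15.0, 8.3, 9.6]
width: 0.0005
grip_force: 7.7
```

>>> drive_tool([
  [0, 0, 0, 0, 0, 0],
])

```text
clock: 4.45
tcp_pos: [0.6271, -0.0353, 0.0766]
orientation: [0.246, 3.068, -0.009]
wrist_force: [-13.0, 7.9, 8.6]
width: 0.0005
grip_force: 6.7
```

>>> drive_tool([
  [0.5, 0, 0, 0, 0, 0],
  [1, 0, 0, 0, 0, 0],
  [1.5, 0, 0, 0, 0, 0],
  [2, 0, 0, 0, 0, 0],
  [2, 0, 0, 0, 0, 0],
  [1.5, 0, -1, 0, 4, 0],
  [0.5, 0, -3, 0, 0, 0],
  [0, 0, -4, 0, 0, 0],
  [0, 0, -3, 0, 0, 0],
  [0, 0, 0, 0, 0, 0],
])

```text
clock: 5.28
tcp_pos: [0.5446, -0.0208, 0.1882]
orientation: [0.247, 3.121, 0.003]
wrist_force: [1.8, -0.4, 0.3]
width: 0.0001
grip_force: 0.0
```

```bash
python3 - <<'E'
from h import *
s=bot.observe();M=R.from_rotvec(s["orientation"]).as_matrix();print(s["tcp_pos"],M.round(3),s["wrist_force"])
t=bot.camera("top");b=bot.camera("side")
cv2.imwrite("pics/t1.png",np.hstack([cv2.resize(t[130:260,160:330],None,fx=2.35,fy=2.35,interpolation=cv2.INTER_CUBIC),cv2.resize(b[150:280,130:300],None,fx=2.35,fy=2.35,interpolation=cv2.INTER_CUBIC)]))
E
```

```text
[ 0.54460759 -0.02082336  0.1882269 ] [[-0.988  0.157  0.011]
 [ 0.157  0.988  0.001]
 [-0.011  0.003 -1.   ]] [ 1.79439314 -0.44022045  0.28931617]
```

View pics/t1.png

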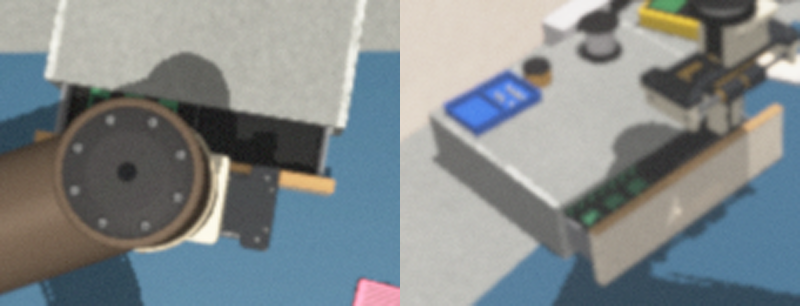

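The drawer is ajar, and the green modules are in the left tray, so the right tray is the empty one. I'll check the edge position from the top view: wood right end back (335,180) and front (332,193), left end (36,132), in crop pixels.

```bash
python3 - <<'E'
from h import *
a=np.radians(-9);xu=np.array([np.cos(a),np.sin(a)]);yu=np.array([-xu[1],xu[0]])
for u,v in [(335,180),(332,193),(36,132),(285,172),(283,186)]:
    p=at("top",160+u/2.35,130+v/2.35,.092)[:2];print(p.round(4),p@xu,p@yu)
print("tray: carcass R corner");
for u,v,z in [(345,128,.092),(50,77,.092),(318,174,.058),(328,128,.058)]:
    p=at("top",160+u/2.35,130+v/2.35,z)[:2];print(p.round(4),p@xu,p@yu)
E
```

```text
[ 0.5686 -0.1856] 0.5906388367461792 -0.09432646198741383
[ 0.5542 -0.1822] 0.575915577653259 -0.09322218512274731
[0.6227 0.1465] 0.5921169985048788 0.24208033349900823
[ 0.5776 -0.1304] 0.5908407530799621 -0.03840787565430878
[ 0.5621 -0.1281] 0.5751966624362078 -0.03860851372593875
tray: carcass R corner
[ 0.6263 -0.197 ] 0.6494470718688563 -0.09659571766251249
[0.6844 0.1316] 0.6553799780210026 0.23708780411840302
[ 0.5777 -0.1684] 0.5969163190755098 -0.07591517072329179
[ 0.6302 -0.18  ] 0.6505864842404802 -0.07921387939646674
```

>>> drive_tool([
  [-2.5, 0, 0, 0, 0, 0],
  [-3, 0, 0, 0, 0, 0],
  [-1.7, 0, 1, 0, 0, 0],
  [0, 0, 3.5, 0, 0, 0],
  [0, 0, 3.5, 0, 0, 0],
  [0, 0, 2.1, 0, 0, 0],
  [0.3, 0, 0, 0, 0, 0],
])

```text
clock: 5.97
tcp_pos: [0.6055, -0.033, 0.0738]
orientation: [-0.251, -3.122, 0.004]
wrist_force: [-1.3, 0.1, -0.5]
width: 0.0005
grip_force: 0.0
```

>>> drive_tool([
  [0.5, 0, 0, 0, 0, 0],
  [0.5, 0, 0, 0, 0, 0],
  [0.5, 0, 0, 0, 0, 0],
])

```text
clock: 6.22
tcp_pos: [0.5951, -0.0296, 0.082]
orientation: [0.249, 3.129, 0.001]
wrist_force: [1.4, -0.5, -2.0]
width: 0.0007
grip_force: 1.0
```

>>> drive_tool([
  [1, 0, 0, 0, 0, 0],
  [1, 0, 0, 0, 0, 0],
  [1, 0, 0, 0, 0, 0],
  [1, 0, 0, 0, 0, 0],
  [1, 0, 0, 0, 0, 0],
  [1, 0, 0, 0, 0, 0],
  [0.8, 0, 0, 0, 0, 0],
  [0.6, 0, 0, 0, 0, 0],
  [0.4, 0, 0, 0, 0, 0],
  [0.2, 0, 0, 0, 0, 0],
  [0.2, 0, 0, 0, 0, 0],
])

```text
clock: 7.13
tcp_pos: [0.513, -0.017, 0.0801]
orientation: [-0.25, -3.131, 0.001]
wrist_force: [1.6, -3.2, -0.4]
width: 0.0009
grip_force: 0.8
```

>>> drive_tool([
  [0.2, 0, 0, 0, 0, 0],
  [0.1, 0, 0, 0, 0, 0],
])

```text
clock: 7.3
tcp_pos: [0.5103, -0.0165, 0.0801]
orientation: [-0.25, -3.131, 0.0]
wrist_force: [3.8, -2.7, -1.4]
width: 0.0002
grip_force: 2.7
```

>>> drive_tool([
  [-1, 0, 0, 0, 0, 0],
  [0, 0, -3.5, 0, 0, 0],
  [0, 0, -3.5, 0, 0, 0],
  [0, 0, -3.5, 0, 0, 0],
  [-0.3, -3.7, 0, 0, 0, 0],
  [-0.3, -3.7, 0, 0, 0, 0],
  [-0.3, -3.7, 0, 0, 0, 0],
  [-0.3, -3.7, 0, 0, 0, 0],
  [-0.3, -3.7, 0, 0, 0, 0],
  [-0.3, -3.7, 0, 0, 0, 0],
  [-0.3, -3.7, 0, 0, 0, 0],
  [-0.3, -3.7, 0, 0, 0, 0],
])

```text
clock: 8.3
tcp_pos: [0.497, -0.3162, 0.185]
orientation: [-0.25, -3.131, -0.001]
wrist_force: [1.3, 0.3, -0.5]
width: 0.0006
grip_force: 0.0
```

>>> drive_tool([
  [-0.3, -3.7, 0, 0, 0, 0],
  [-0.4, -3.6, 0, 0, 0, 0],
  [0, 0, 3, 0, 0, 4],
  [0, 0, 3, 0, 0, 4],
  [0, 0, 2, 0, 0, 0],
  [0, 0, 0, 0, 0, 0],
  [0, 0, 0, 0, 0, 0],
], fingers=1)

```text
clock: 8.88
tcp_pos: [0.492, -0.3875, 0.1042]
orientation: [-0.466, -3.103, -0.001]
wrist_force: [-0.2, -0.8, 0.6]
width: 0.0416
grip_force: 0.0
```

```bash
python3 - <<'E'
from h import *
s=bot.observe();M=R.from_rotvec(s["orientation"]).as_matrix();print(s["tcp_pos"],M.round(3),s["wrist_force"],s["width"])
t=bot.camera("top");b=bot.camera("side")
cv2.imwrite("pics/t2full.png",t)
u,v=px("side",[.4928,-.3874,.01]);print(u,v)
u,v=int(u),int(v)
S=b[v-40:v+50,u-55:u+55]
T=t[130:290,160:420]
T=cv2.resize(T,(520,320),interpolation=cv2.INTER_CUBIC);S=cv2.resize(S,(270,221),interpolation=cv2.INTER_CUBIC)
C=np.zeros((320,800,3),np.uint8);C[:,:520]=T;C[:221,525:795]=S
cv2.imwrite("pics/t2.png",C)
E
```

```text
[ 0.49200834 -0.3874567   0.1041772 ] [[-0.956  0.294 -0.003]
 [ 0.294  0.956  0.001]
 [ 0.003  0.    -1.   ]] [-0.16465223 -0.83811994  0.61228818] 0.04156305655119808
336.6366130137524 191.09578877832524
```

View pics/t2.png

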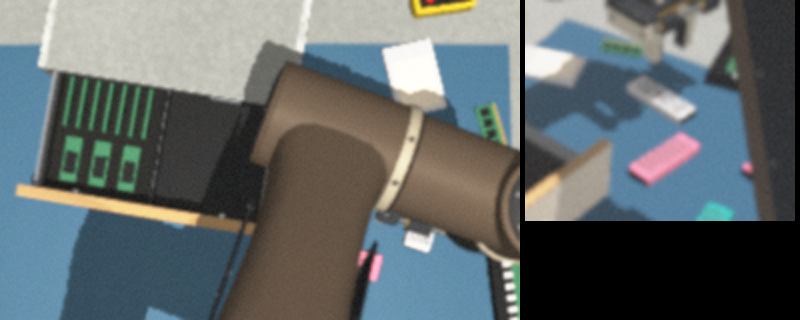

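The side crop shows the silver drive at (660,97), right below the fingers, with the pink decoy well clear. The right tray is empty and the drawer is out.

>>> drive_tool([
  [0, 0, 0, 0, 0, 0],
  [0, 0, 0.7, 0, 0, 0],
  [0, 0, 1, 0, 0, 0],
  [0, 0, 1.5, 0, 0, 0],
  [0, 0, 2, 0, 0, 0],
  [0, 0, 1.5, 0, 0, 0],
  [0, 0, 1, 0, 0, 0],
  [0, 0, 0.7, 0, 0, 0],
  [0, 0, 0.3, 0, 0, 0],
  [0, 0, 0, 0, 0, 0],
])

```text
clock: 9.82
tcp_pos: [0.4923, -0.3871, 0.0178]
orientation: [-0.467, -3.106, -0.0]
wrist_force: [0.7, 0.7, 0.1]
width: 0.0877
grip_force: 0.0
```

>>> drive_tool([
  [0, 0, 0, 0, 0, 0],
  [0, 0, 0, 0, 0, 0],
  [0, 0, 0, 0, 0, 0],
  [0, 0, 0, 0, 0, 0],
  [0, 0, 0, 0, 0, 0],
  [0, 0, 0, 0, 0, 0],
  [0, 0, 0, 0, 0, 0],
  [0, 0, 0, 0, 0, 0],
  [0, 0, 0, 0, 0, 0],
  [0, 0, 0, 0, 0, 0],
], fingers=0, grip_force=20)

```text
clock: 10.65
tcp_pos: [0.4925, -0.3871, 0.0183]
orientation: [0.468, 3.107, 0.0]
wrist_force: [1.0, 1.2, 0.1]
width: 0.0356
grip_force: 20.0
```

>>> drive_tool([
  [0, 0, -1, 0, 0, 0],
  [0, 0, -2, 0, 0, 0],
  [0, 0, -3, 0, 0, 0],
  [0, 0, -3, 0, 0, 0],
  [0, 0, -3, 0, 0, -4],
  [0, 0, -1.2, 0, 0, -4],
  [-0.28, 3.03, 0, 0, 0, 0],
  [-0.28, 3.03, 0, 0, 0, 0],
  [-0.28, 3.03, 0, 0, 0, 0],
  [-0.28, 3.03, 0, 0, 0, 0],
  [-0.28, 3.03, 0, 0, 0, 0],
  [-0.28, 3.03, 0, 0, 0, 0],
])

```text
clock: 11.65
tcp_pos: [0.5378, -0.209, 0.151]
orientation: [0.25, 3.131, 0.0]
wrist_force: [0.7, -0.9, -1.9]
width: 0.0358
grip_force: 20.0
```

>>> drive_tool([
  [-0.28, 3.03, 0, 0, 0, 0],
  [-0.28, 3.03, 0, 0, 0, 0],
  [-0.28, 3.03, 0, 0, 0, 0],
  [-0.28, 3.03, 0, 0, 0, 0],
  [0, 0, 0, 0, 0, 0],
  [0, 0, 0, 0, 0, 0],
])

```text
clock: 12.15
tcp_pos: [0.5684, -0.091, 0.1508]
orientation: [0.246, 3.132, 0.0]
wrist_force: [-0.3, -0.5, -0.9]
width: 0.0359
grip_force: 20.0
```

```bash
python3 - <<'E'
from h import *
s=bot.observe();M=R.from_rotvec(s["orientation"]).as_matrix();print(s["tcp_pos"],M.round(3),s["wrist_force"],s["width"])
t=bot.camera("top");b=bot.camera("side")
T=cv2.resize(t[130:260,160:330],None,fx=2.35,fy=2.35,interpolation=cv2.INTER_CUBIC);S=cv2.resize(b[150:300,160:330],(400,353),interpolation=cv2.INTER_CUBIC)
C=np.zeros((353,800,3),np.uint8);C[:T.shape[0],:T.shape[1]]=T;C[:,400:]=S
cv2.imwrite("pics/t3.png",C)
E
```

```text
[ 0.56839103 -0.09097165  0.15079618] [[-0.988  0.156  0.   ]
 [ 0.156  0.988  0.   ]
 [-0.     0.    -1.   ]] [-0.32297698 -0.452649   -0.93402828] 0.0359057573749974
```

View pics/t3.png

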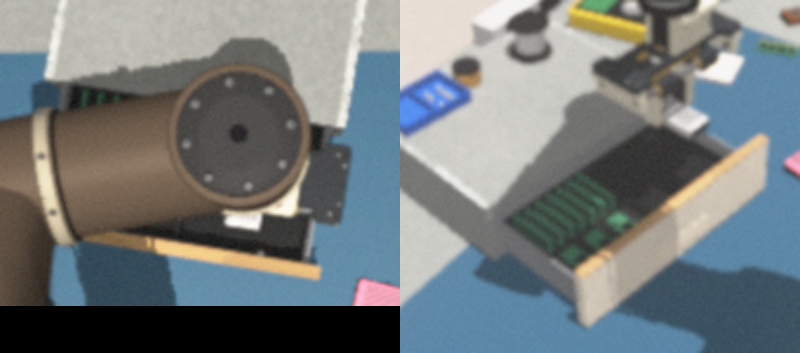

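The drive hangs over the right tray, with its near end at (240,225) in the top crop. The panel's right end is at about (321,268). I'll check the gaps numerically.

```bash
python3 - <<'E'
from h import *
a=np.radians(-9);xu=np.array([np.cos(a),np.sin(a)]);yu=np.array([-xu[1],xu[0]])
for u,v,z in [(321,267,.092),(320,278,.092),(87,234,.092),(226,222,.145),(261,228,.145),(303,262,.058),(303,262,.040)]:
    p=at("top",160+u/2.35,130+v/2.35,z)[:2];print(p.round(4),p@xu,p@yu)
p=np.array([.5684,-.0910]);print(p@xu,p@yu)
E
```

```text
[ 0.4728 -0.1697] 0.4935183640257637 -0.0936166549070761
[ 0.4607 -0.1685] 0.4814206352222845 -0.09437173298343458
[0.5094 0.0883] 0.48926744189887256 0.16689812318371378
[ 0.521  -0.0672] 0.5251072024132756 0.015101145677964056
[ 0.5146 -0.1041] 0.5245752091166361 -0.022305427383313564
[ 0.478 -0.151] 0.4957814060387083 -0.07433021346827462
[ 0.4779 -0.1515] 0.4957199275410044 -0.07491937641092941
0.5756375891129374 -0.000962289065290306
```

>>> drive_tool([
  [0, 0, 1.5, 0, 0, 0],
  [0, 0, 2.5, 0, 0, 0],
  [0, 0, 2.5, 0, 0, 0],
  [0, 0, 2, 0, 0, 0],
  [0, 0, 1.2, 0, 0, 0],
  [0, 0, 0.7, 0, 0, 0],
  [0, 0, 0.3, 0, 0, 0],
  [0, 0, 0, 0, 0, 0],
])

```text
clock: 12.92
tcp_pos: [0.5679, -0.0932, 0.0431]
orientation: [-0.251, -3.131, 0.0]
wrist_force: [-0.0, 0.4, -0.8]
width: 0.0357
grip_force: 20.0
```

>>> drive_tool([
  [0, 0, 0.15, 0, 0, 0],
  [0, 0, 0.1, 0, 0, 0],
  [0, 0, 0.1, 0, 0, 0],
])

```text
clock: 13.17
tcp_pos: [0.5687, -0.0925, 0.0406]
orientation: [0.25, 3.13, 0.001]
wrist_force: [-1.2, 0.8, -2.0]
width: 0.0359
grip_force: 20.0
```

>>> drive_tool([
  [0, 0, 0.1, 0, 0, 0],
  [0, 0, 0, 0, 0, 0],
])

```text
clock: 13.33
tcp_pos: [0.5686, -0.0924, 0.0393]
orientation: [0.249, 3.131, 0.0]
wrist_force: [0.4, -0.2, -0.0]
width: 0.0358
grip_force: 20.0
```

>>> drive_tool([
  [0, 0, 0.07, 0, 0, 0],
  [0, 0, 0, 0, 0, 0],
])

```text
clock: 13.5
tcp_pos: [0.5692, -0.0925, 0.0392]
orientation: [0.249, 3.13, -0.0]
wrist_force: [-0.4, -0.3, 5.8]
width: 0.0356
grip_force: 20.0
```

>>> drive_tool([
  [0, 0, 0, 0, 0, 0],
  [0, 0, 0, 0, 0, 0],
  [0, 0, 0, 0, 0, 0],
  [0, 0, 0, 0, 0, 0],
  [0, 0, 0, 0, 0, 0],
], fingers=0.6)

```text
clock: 13.92
tcp_pos: [0.5681, -0.0925, 0.038]
orientation: [-0.25, -3.131, 0.0]
wrist_force: [-0.9, -0.6, 0.4]
width: 0.0523
grip_force: 0.0
```

>>> drive_tool([
  [0, 0, -0.5, 0, 0, 0],
  [0, 0, -1.5, 0, 0, 0],
  [0, 0, -3, 0, 0, 0],
  [0, 0, -3.5, 0, 0, 0],
  [0, 0, -3.5, 0, 0, 0],
])

```text
clock: 14.33
tcp_pos: [0.5675, -0.0926, 0.1593]
orientation: [-0.25, -3.13, 0.001]
wrist_force: [2.5, -0.5, 0.3]
width: 0.0527
grip_force: 0.0
```

>>> drive_tool([
  [2.7, 1.5, 0, 0, 0, 0],
  [2.7, 1.5, 0, 0, 0, 0],
  [2.7, 1.5, 0, 0, 0, 0],
  [2.7, 1.5, 0, 0, 0, 0],
  [2.7, 1.5, 0, 0, 0, 0],
  [0, 0, 2, 0, 0, 0],
  [0, 0, 3, 0, 0, 0],
  [0, 0, 2.3, 0, 0, 0],
  [0, 0, 0.9, 0, -4, 0],
  [0, 0, 0, 0, 0, 0],
], fingers=0)

```text
clock: 15.17
tcp_pos: [0.4423, 0.0012, 0.0731]
orientation: [0.246, 3.065, -0.013]
wrist_force: [-1.8, -1.2, -0.4]
width: 0.0006
grip_force: 0.0
```

```bash
python3 - <<'E'
from h import *
s=bot.observe();M=R.from_rotvec(s["orientation"]).as_matrix();print(s["tcp_pos"],M.round(3),s["wrist_force"],s["width"])
t=bot.camera("top");b=bot.camera("side")
T=cv2.resize(t[130:260,160:330],None,fx=2.35,fy=2.35,interpolation=cv2.INTER_CUBIC);S=cv2.resize(b[150:300,160:330],(400,353),interpolation=cv2.INTER_CUBIC)
C=np.zeros((353,800,3),np.uint8);C[:T.shape[0],:T.shape[1]]=T;C[:,400:]=S
cv2.imwrite("pics/t4.png",C)
E
```

```text
[0.44234915 0.00117038 0.07310116] [[-0.985  0.16   0.065]
 [ 0.159  0.987 -0.014]
 [-0.067 -0.003 -0.998]] [-1.77708404 -1.18940901 -0.37352205] 0.0005665488315165486
```

View pics/t4.png

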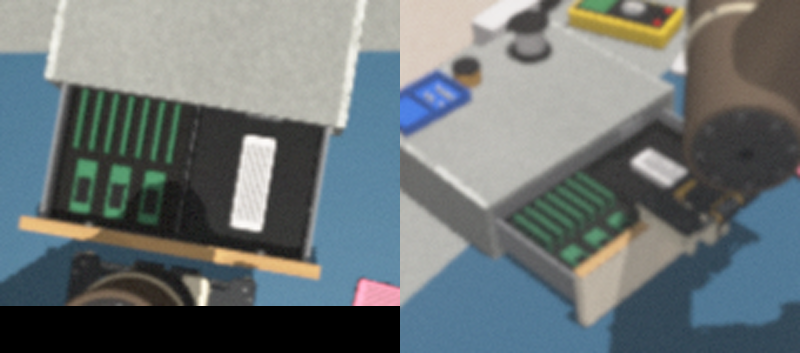

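The drive lies flat in the right tray, at (252,183) in the top crop. Now I'll push the drawer home gently.

>>> drive_tool([
  [-1, 0, 0.07, 0, 0, 0],
  [-1, 0, 0.07, 0, 0, 0],
  [-0.5, 0, 0.04, 0, 0, 0],
  [-0.4, 0, 0.03, 0, 0, 0],
  [-0.4, 0, 0.03, 0, 0, 0],
  [-0.5, 0, 0.04, 0, 0, 0],
  [-0.7, 0, 0.05, 0, 0, 0],
  [-1, 0, 0.07, 0, 0, 0],
  [-1, 0, 0.07, 0, 0, 0],
  [-1, 0, 0.07, 0, 0, 0],
  [-1, 0, 0.07, 0, 0, 0],
  [-1, 0, 0.07, 0, 0, 0],
])

```text
clock: 16.27
tcp_pos: [0.5416, -0.0126, 0.0756]
orientation: [0.245, 3.063, -0.009]
wrist_force: [-2.9, -1.6, -0.2]
width: 0.0004
grip_force: 1.2
```

>>> drive_tool([
  [-1, 0, 0.07, 0, 0, 0],
  [-1, 0, 0.07, 0, 0, 0],
  [-1, 0, 0.07, 0, 0, 0],
  [-0.8, 0, 0.05, 0, 0, 0],
  [-0.6, 0, 0.04, 0, 0, 0],
  [-0.6, 0, 0.04, 0, 0, 0],
  [-0.6, 0, 0.04, 0, 0, 0],
  [-0.6, 0, 0.04, 0, 0, 0],
])

```text
clock: 16.93
tcp_pos: [0.6014, -0.022, 0.0758]
orientation: [0.245, 3.064, -0.009]
wrist_force: [-6.7, 2.7, 4.1]
width: -0.0002
grip_force: 4.0
```

>>> drive_tool([
  [-0.5, 0, 0.03, 0, 0, 0],
  [-0.5, 0, 0.03, 0, 0, 0],
  [-0.4, 0, 0.03, 0, 0, 0],
  [-0.3, 0, 0.02, 0, 0, 0],
  [-0.2, 0, 0.01, 0, 0, 0],
])

```text
clock: 17.35
tcp_pos: [0.6197, -0.025, 0.0758]
orientation: [0.245, 3.065, -0.009]
wrist_force: [-9.1, 1.8, 4.9]
width: 0.0003
grip_force: 4.7
```

>>> drive_tool([
  [-0.15, 0, 0.01, 0, 0, 0],
  [-0.15, 0, 0.01, 0, 0, 0],
])

```text
clock: 17.52
tcp_pos: [0.6223, -0.0255, 0.0758]
orientation: [0.245, 3.065, -0.009]
wrist_force: [-10.3, 2.3, 5.1]
width: 0.0004
grip_force: 4.7
```

>>> drive_tool([
  [-0.1, 0, 0.01, 0, 0, 0],
  [-0.1, 0, 0, 0, 0, 0],
])

```text
clock: 17.68
tcp_pos: [0.6241, -0.0258, 0.0758]
orientation: [0.245, 3.066, -0.009]
wrist_force: [-9.0, 1.6, 3.9]
width: 0.0002
grip_force: 4.8
```

>>> drive_tool([
  [-0.1, 0, 0, 0, 0, 0],
  [-0.1, 0, 0, 0, 0, 0],
])

```text
clock: 17.85
tcp_pos: [0.6259, -0.0261, 0.0759]
orientation: [0.245, 3.066, -0.009]
wrist_force: [-10.5, 3.2, 4.7]
width: 0.0007
grip_force: 5.4
```

>>> drive_tool([
  [-0.1, 0, 0, 0, 0, 0],
])

```text
clock: 17.93
tcp_pos: [0.6266, -0.0262, 0.0759]
orientation: [0.245, 3.066, -0.009]
wrist_force: [-11.0, 2.7, 5.1]
width: 0.0005
grip_force: 5.4
```

>>> drive_tool([
  [-0.05, 0, 0, 0, 0, 0],
])

```text
clock: 18.02
tcp_pos: [0.6271, -0.0263, 0.0759]
orientation: [0.245, 3.067, -0.009]
wrist_force: [-10.0, 1.9, 4.2]
width: 0.0005
grip_force: 5.4
```

>>> drive_tool([
  [-0.05, 0, 0, 0, 0, 0],
])

```text
clock: 18.1
tcp_pos: [0.6273, -0.0263, 0.0758]
orientation: [0.246, 3.067, -0.009]
wrist_force: [-12.1, 4.1, 6.9]
width: 0.0006
grip_force: 6.5
```

>>> drive_tool([
  [-0.05, 0, 0, 0, 0, 0],
])

```text
clock: 18.18
tcp_pos: [0.6274, -0.0264, 0.0758]
orientation: [0.246, 3.068, -0.009]
wrist_force: [-14.0, 4.6, 7.4]
width: 0.0005
grip_force: 7.3
```

>>> drive_tool([
  [0.1, 0, 0, 0, 0, 0],
  [0.1, 0, 0, 0, 0, 0],
  [0.2, 0, 0, 0, 0, 0],
  [0.3, 0, 0, 0, 0, 0],
  [0.5, 0, 0, 0, 0, 0],
  [0.5, 0, 0, 0, 0, 0],
])

```text
clock: 18.68
tcp_pos: [0.6145, -0.0234, 0.0759]
orientation: [0.243, 3.06, -0.007]
wrist_force: [-0.9, 1.0, -0.8]
width: 0.0007
grip_force: 0.0
```

>>> drive_tool([
  [1.5, 0, 0, 0, 0, 0],
  [2.5, 0, 0, 0, 0, 0],
  [3, 0, 0, 0, 0, 0],
  [3, 0, 0, 0, 4, 0],
  [3, 0, -2, 0, 0, 0],
  [0, 0, -4, 0, 0, 0],
  [0, 0, -4, 0, 0, 0],
  [0, 0, -3, 0, 0, 0],
  [0, -3, 0, 0, 0, 0],
  [0, 0, 0, 0, 0, 0],
])

```text
clock: 19.52
tcp_pos: [0.4816, -0.034, 0.2013]
orientation: [0.248, 3.126, 0.003]
wrist_force: [-0.7, -0.6, -1.1]
width: 0.0003
grip_force: 0.0
```

```bash
python3 - <<'E'
from h import *
s=bot.observe();print(s["clock"],s["tcp_pos"],s["wrist_force"])
t=bot.camera("top");cv2.imwrite("pics/t5.png",t)
E
```

```text
19.5167 [ 0.48158828 -0.03401061  0.2012686 ] [-0.74583721 -0.56797486 -1.12774047]
```

View pics/t5.png

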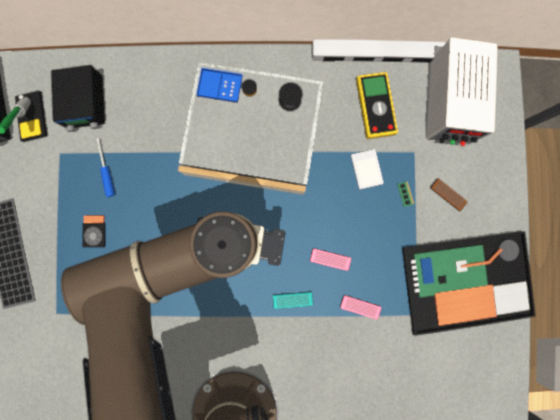

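The drawer is shut: its wood edge is back at (180,172)–(306,187), as at the start. The drive is off the mat and everything else is where it was, so I'm handing in.

```bash
python3 -c "
from rig import bot
print(bot.finish_job())"
```

```text
the job is handed in; nothing more can be done
None
```

The drive is flat in the right-hand (empty) tray, the drawer is pushed home and was still shut in the last picture, nothing else appears to have moved, and I handed the job in at about 19.5 s on the robot's clock; no verdict came back.

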